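# Start and run home the winged nut on a tape spindle

### The job

Fetch the winged nut from the coaster and screw it onto the threaded stud of the tape spindle, so that its flange sits fully down on the roll of blue tape. Set it upright on the stud, turn it gently backward (anticlockwise from above) until you feel it drop into the thread start, then run it forward (clockwise) until it is home, never forcing it, and let go; leave the stapler, the pencil cup and the bottle alone.

Things in the scene. Friction and masses are not known exactly. Their poses are not given: they have to be found in the camera images.
- nut_grip (a point): Grasp point of the winged nut (grey plastic, 60 to 130 g), on its axis, 48 mm above its flat underside, z up. From below: round flange 90 mm across, 4 mm thick; round hub 38 mm across up to 26 mm; then an upright grip bar from 26 to 56 mm, 50 mm long (x), 12 mm thick (y). Pinch the bar across its thickness, fingertips above 26 mm. At the start it stands on the coaster
- nut_base (a point): Centre of the nut's flat underside, same axes as nut_grip. Here opens the blind bore, 28 mm across and 22 mm deep, with three lugs at its mouth, 120 degrees apart (the first on +x), each 3.4 mm wide and 2.8 mm high, reaching in to 9 mm from the axis; these ride in the stud's thread
- dispenser: The tape spindle, fixed: black round foot 132 mm across, 12 mm high; grey hub 69 mm across; the roll around it; the upright white threaded stud in the middle. Origin: centre of the foot's underside, z up along the stud. The stud does not turn; the angle of its thread differs each time and is not reported (this frame does not tell it): it must be felt. Over 100 N summed over its lugs (0.5 N m against a nib) is forcing it
- stud_tip (a point): Top of the stud, 68.5 mm above the table: a cone 9 mm across here, widening to the 16 mm core 7 mm lower. Thread 26 mm across, right-handed: forward is clockwise from above; three starts 120 degrees apart, lead 22.5 mm per turn, 1.6 mm vertical play
- stud_land (a point): Stud axis at the flat lands, 59.5 mm up. Each of 3 starts, going clockwise: land 74 degrees, stop nib 12 degrees and 3 mm high, open thread start 34 degrees. A nut set down has its underside about here (lugs on lands) or 3 mm higher (on nibs), sometimes at once in the starts. From here clockwise it jams on the nibs; anticlockwise by 0 to 105 degrees (farthest off the nibs) it drops
- stud_start (a point): Stud axis where the nut's underside is once dropped into the thread starts, 53 mm up (52 to 54.5): some 6 mm below the lands. Further anticlockwise the nibs stop it here. Clockwise by about 60 to 100 degrees, descending 3.9 mm per rad, it runs down to stud_base; about 30 degrees more draws it snug (the turning load rises)
- stud_base (a point): Point on the stud's axis at the level of the roll's top (48 mm above the table), where the nut's underside centre must end up
- roll_mid (a point): Centre of the roll of blue painter's tape, 100 mm across outside, 76 mm inside, 36 mm high, lying loose around the hub on the foot, its top 48 mm above the table
- coaster: Round white ceramic coaster 104 mm across, 8 mm thick, stuck to the table; origin at the centre of its underside
- stapler_mid (a point): Silver aluminium press-button stapler 140 mm long (its y), 36 mm wide, 53 mm high, the middle of it; bystander
- cup_mid (a point): Teal plastic pencil cup 78 mm across, 100 mm high, pencils to 170 mm; its centre; bystander
- bottle_mid (a point): Brown glass bottle 64 mm across, 170 mm high; its centre; bystander

How it is judged:
By the outcome, as a careful person would: the job done as asked, in the order asked, and still so for the second after the job is handed in, with the robot touching nothing.
It also fails if it takes over 72 s, if anything falls off the work surface, if the arm or the gripper's body presses on something with over 40 N, if the wrist force passes 120 N, or if a joint passes its speed limit or range.

### The arm

A 7-joint arm with a two-finger parallel gripper is mounted at the origin on the work surface. World frame = base frame: x ahead of the robot, y to its left, z up, the work surface at z = 0. Lengths are in mm, angles in rad, forces in N, time in s.
With the tool pointing down it reaches from about 400 to 750 mm from the base axis. Payload 19.5 kg.
Tool frame: the origin (TCP) lies on the centre line of the jaws, within the pads' length; the fingertips stand 22 mm ahead of it and the grasp point (between the pads) lies 3 mm ahead of it (r.tip_extent is the distance from the TCP to the fingertips, in mm); z points along the fingers, y is the line along which they close (so a half turn about z gives the same grasp; the last joint's range is limited). The gripper opens to 85 mm and grips with 20 to 120 N. Pads are 22 mm wide; open, the fingers measure 114 mm over their backs; the gripper's body (76 mm by 85 mm) begins 54 mm behind the grasp point. The pads swing forward as they close: fully open they stand 13 mm farther back than shut.
Start: joints at [1.223, 0.707, -0.028, 1.485, 0.022, 0.951, -0.075], TCP at [173.101, -548.301, 253.268] pointing down, gripper open.
Joint ranges: [-2.71, 2.71], [-0.32, 2.16], [-1.57, 1.52], [0, 2.45], [-1.46, 4.6], [0, 2.02], [-2.83, 2.83]. Speed limits (rad/s): [1.89, 1.89, 2.57, 2.57, 3.01, 3.01, 3.01].

### API

Orientations are given as a unit quaternion [w, x, y, z].
In Python, from rig import readout, eyes, ticket, r gives the robot as it stands.
- The arm moves only by the tool send_rows, never from a script. Its arguments are lists of equal length, an entry for each row: "travel": the shift along the world's x, y, z in m, a list of three; "twist": the turn, a rotation vector about the world's x, y, z in degrees, a list of three; "hand": the gripper command: -1 is shut, 1 is fully open, values between are in proportion. In form: {"travel": [[dx, dy, dz], ...], "twist": [[ax, ay, az], ...], "hand": [hand, ...]}. A call has 1 to 8 rows; each row shifts and turns the commanded pose from where the row before left it; what a row does not reach is not made up. A row lasts 1/10 s, in which the tool goes at most 50 mm and 8.59 degrees, less where a joint would pass 70% of its speed; a pose out of reach is approached as far as the arm can. A call is refused whole if a number of a shift passes 0.05 or a number of a turn 8.59, either way. A call with a gripper value outside its range is refused whole. The fingers move at their own pace and stop on an object; "grip_force" is the grip in N (left out, the last holds). Time passes only in rows, so rows that do not move let the fingers close. It gives the time, the measured TCP pose, the force, the opening and the grip force at its end, in the units of the state.
- readout.sense(): the state, without advancing time (a new reading comes with each control period).
- eyes.get_image(name): name is "side" or "top"; returns a dict with "color" (420x560x3 uint8, red, green, blue), "K" (3x3 intrinsics, pixels), "cam_to_world" (4x4, takes a point from camera to world coordinates). Camera axes: x right, y up, looking along -z (the intrinsics and any distortion apply to the point x, -y, -z); pixel columns grow to the right and rows downward; lengths in mm; the calibration is good to about 2 mm. A picture is of the moment at which its call begins. There is no depth.
- ticket.hand_in(): hands the job in; it is judged then, once.
Trained networks look in a picture, given as the dict that the camera call returned (one of the last four; its "shot" number tells which), for a name from the list of things; names that differ only in an ending like _2 or _b are one class to them, and where a whole thing is asked for, a point or a joint stands for the part that bears it (a point fixed in the world has none). Each returns a list of dicts, best first, with "p" (0 to 1); they miss things now and then, are a little off and sometimes report something else, mostly with a low value. They report only what shows in the picture. A call takes as long as a camera call.
- eyes.spot_in(picture, query): "rect" ([left, top, width, height] as shares, 0 to 1, of the picture: columns of its width, rows of its height, round what is visible of it).
- eyes.landmark_of(picture, query): "xy" ([column, row] as shares, 0 to 1, of the picture: columns of its width, rows of its height: a listed point, or the origin of a listed thing).
The state is a dict: "time": time; "q": joint angles; "dq": joint speeds; "joint_efforts": joint torques, N m; "ee_pos": TCP position; "eef_rot": TCP orientation; "contact_force": force on the tool from outside, world axes, zero at the start; "moment": the same for the moment, N m; "opening": finger opening in mm; "finger_force": force on a finger pad.
Only numpy, scipy, OpenCV 4.12 (cv2) and the standard library are available. Lean on these libraries where they do the work, as an engineer would, in place of code of your own. Each camera call takes 0.05 s, during which the arm holds its last target. There are 200 camera calls.

## Working session

There is one attempt and no reset: what is moved stays moved. The work goes in short steps, Python scripts to look and compute and a tool call to move; the robot and the scene stay as the last step left them, time stands still between calls to the robot, and variables do not carry over. Pictures are saved under pics/ and viewed, at most 10 in all, crops included, and the job is handed in when it is done.

Besides the shell and the picture viewer there is one more tool, called after "Call:" as name(argument=value, ...) on one line, values as JSON. send_rows: Moves the arm, as the interface text tells. Its arguments: {"type":"object","properties":{"travel":{"type":"array","items":{"type":"array","items":{"type":"number"}}},"twist":{"type":"array","items":{"type":"array","items":{"type":"number"}}},"hand":{"type":"array","items":{"type":"number"}},"grip_force":{"type":"number"}},"required":["travel","twist","hand"]}

```bash
mkdir -p pics
cat > h.py <<'E'
import numpy as np, cv2
from rig import readout, eyes, ticket, r
def ray(im,xy):
    K=np.array(im["K"]);T=np.array(im["cam_to_world"]);h,w=im["color"].shape[:2]
    u,v=xy[0]*w,xy[1]*h
    d=np.linalg.inv(K)@[u,v,1]; d=T[:3,:3]@[d[0],-d[1],-d[2]]
    return T[:3,3],d/np.linalg.norm(d)
def at_z(im,xy,z):
    o,d=ray(im,xy); return o+d*(z-o[2])/d[2]
def tri(rs):
    A=0;b=0
    for o,d in rs:
        P=np.eye(3)-np.outer(d,d);A=A+P;b=b+P@o
    return np.linalg.solve(A,b)
def save(im,n): cv2.imwrite("pics/"+n,cv2.cvtColor(im["color"],cv2.COLOR_RGB2BGR))
E
cat > a.py <<'E'
from h import *
print(readout.sense())
ims={c:eyes.get_image(c) for c in("side","top")}
for c in ims: save(ims[c],c+"0.png")
print({c:(im.keys(),np.round(im["cam_to_world"],2).tolist(),np.array(im["K"]).tolist()) for c,im in ims.items()})
Z=dict(nut_grip=56,nut_base=8,dispenser=0,stud_tip=68.5,stud_base=48,coaster=0,roll_mid=30,stapler_mid=26,cup_mid=50,bottle_mid=85)
for n,z in Z.items():
    rs=[]
    for c,im in ims.items():
        L=eyes.landmark_of(im,n)
        for l in L[:2]: print(n,c,round(l["p"],2),np.round(l["xy"],3),at_z(im,l["xy"],z).round(1))
        if L: rs.append(ray(im,L[0]["xy"]))
    if len(rs)==2: print("  tri",tri(rs).round(1))
E
python3 a.py
```

```text
{'time': 0.0, 'q': array([ 1.22333474,  0.70710091, -0.02761057,  1.48499427,  0.02197303,
        0.95091106, -0.07549875]), 'dq': array([ 1.78571639e-04,  9.16573922e-04, -5.22911999e-05,  1.10411730e-03,
        9.82721000e-04,  6.25132063e-04,  2.52214886e-04]), 'joint_efforts': array([ 4.81109455e-04, -8.83209443e+01,  1.23484958e+00, -2.36166251e+01,
        1.68855133e-02,  6.62123290e-03,  2.62077378e-05]), 'ee_pos': array([ 173.01565475, -548.09780756,  252.82981712]), 'eef_rot': array([-5.48089192e-04,  9.88337792e-01,  1.52276392e-01, -9.39005124e-05]), 'contact_force': array([0.54118995, 0.08826667, 0.39451522]), 'moment': array([-0.03701494, -0.01049643,  0.01935149]), 'finger_force': 0.0, 'opening': 85.2677219939749}
{'side': (dict_keys(['color', 'K', 'cam_to_world', 'shot']), [[-0.8, 0.32, -0.5, 103.3], [-0.6, -0.45, 0.66, 759.31], [-0.01, 0.83, 0.56, 713.55], [0.0, 0.0, 0.0, 1.0]], [[427.5243198173158, 0.0, 271.19150406779767], [0.0, 427.5243198173158, 208.89108005357647], [0.0, 0.0, 1.0]]), 'top': (dict_keys(['color', 'K', 'cam_to_world', 'shot']), [[0.03, 0.99, -0.1
[... 933 characters left out ...]
4 0.371] [801.   51.4  48. ]
  tri [577.2  99.7  46.4]
coaster side 0.69 [0.6   0.503] [ 582.7 -190.3    0. ]
coaster side 0.2 [0.499 0.593] [615.8  50.9   0. ]
roll_mid side 0.59 [0.498 0.61 ] [578.8 103.5  30. ]
roll_mid top 0.81 [0.406 0.616] [570.3 105.3  30. ]
  tri [572.8 106.5  34.7]
stapler_mid side 0.9 [0.407 0.514] [800.1  42.9  26. ]
stapler_mid top 0.87 [0.456 0.363] [813.1  51.4  26. ]
  tri [806.5  46.9  27.2]
cup_mid side 0.84 [0.327 0.717] [642.5 360.9  50. ]
cup_mid top 0.93 [0.203 0.53 ] [643.3 359.   50. ]
  tri [643.6 359.7  48.3]
bottle_mid side 0.58 [0.622 0.39 ] [ 623.5 -329.    85. ]
bottle_mid top 0.98 [0.783 0.563] [ 629.1 -345.7   85. ]
  tri [ 631.1 -348.1   74.5]
```

Run:
```python
import cv2,numpy as np
t=cv2.imread("pics/top0.png");s=cv2.imread("pics/side0.png")
a=cv2.resize(t[195:315,170:410],None,fx=3.33,fy=3.33,interpolation=cv2.INTER_CUBIC)[:,:800]
cv2.imwrite("pics/tc.png",a)
b=cv2.resize(s[150:310,230:390],(600,600),interpolation=cv2.INTER_CUBIC)
cv2.imwrite("pics/sc.png",b)
```

```text
(no output)
```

View pics/tc.png

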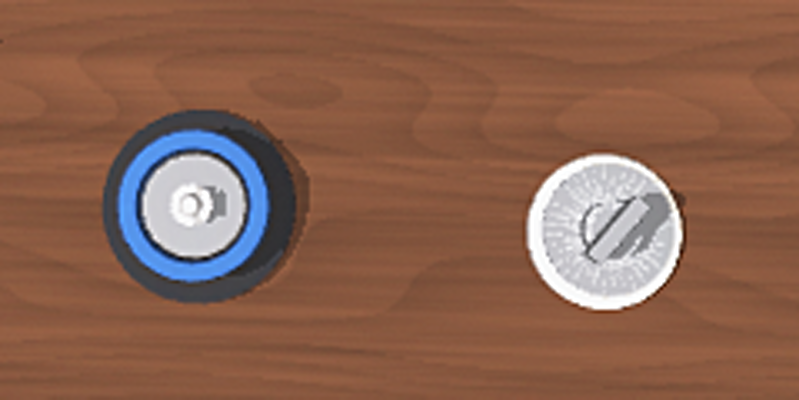

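View pics/sc.png

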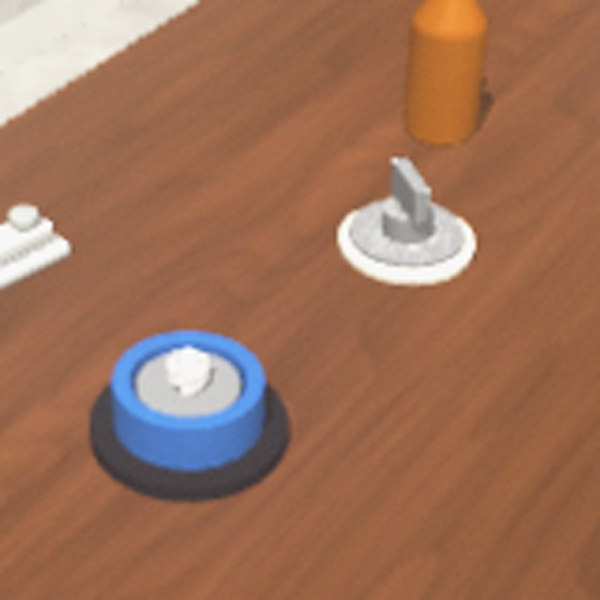

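Top crop: the spindle is at about (194,206) and the nut bar runs up-right at about (618,230) on the coaster. Side crop: the nut stands upright and the stud is at (188,368). Next I fit the shapes precisely.

```bash
cat > b.py <<'E'
from h import *
from scipy.optimize import minimize
ims={c:eyes.get_image(c) for c in("side","top")}
def px(im,p):
    T=np.array(im["cam_to_world"]);c=(np.atleast_2d(p)-T[:3,3])@T[:3,:3]
    k=np.array(im["K"])@np.array([c[:,0],-c[:,1],-c[:,2]]); return (k[:2]/k[2]).T
def circfit(im,mask,z,name):
    n,l,s,c=cv2.connectedComponentsWithStats(mask.astype(np.uint8)); i=1+np.argmax(s[1:,4])
    ct=max(cv2.findContours((l==i).astype(np.uint8),cv2.RETR_EXTERNAL,cv2.CHAIN_APPROX_NONE)[0],key=len)[:,0]
    h,w=mask.shape
    P=np.array([at_z(im,((u+.5)/w,(v+.5)/h),z)[:2] for u,v in ct])
    hull=cv2.convexHull(P.astype(np.float32))[:,0]
    A=np.c_[2*hull,np.ones(len(hull))];x=np.linalg.lstsq(A,(hull**2).sum(1),rcond=None)[0]
    print(name,x[:2].round(1),"dia",2*np.sqrt(x[2]+x[:2]@x[:2]).round(1),s[i])
for c,im in ims.items():
    hsv=cv2.cvtColor(im["color"],cv2.COLOR_RGB2HSV).astype(int);H,S,V=hsv[...,0],hsv[...,1],hsv[...,2]
    w=np.zeros(H.shape,bool)
    def win(p,rr=30):
        m=np.zeros(H.shape,bool);u,v=px(im,p)[0].astype(int);m[v-rr:v+rr,u-rr:u+rr]=1;return m
    if c=="top":
        circfit(im,win([577,100,48],40)&(H>95)&(H<125)&(S>120),48,c+" roll z48")
    circfit(im,win([572,-175,8])&(S<60),8,c+" coaster")
    g=im["color"].astype(int).mean(2)
    u,v=px(im,[572,-170,56])[0].astype(int)
    print(u,v);print(g[v-12:v+13,u-12:u+13].astype(int) if c=="top" else "")
E
python3 b.py
```

```text
side coaster [ 579.6 -195.9] dia 149.2 [320 192  37  34 744]
337 199

top roll z48 [574.5 102.1] dia 100.0 [205 234  46  46 798]
top coaster [ 564.9 -173.3] dia 104.2 [ 328  241   47   47 1714]
352 261
[[195 195 199 214 196 201 220 202 225 199 197 197 200 218 214 195 195 198
  205 225 211 194 205 225 193]
 [205 196 197 200 198 206 235 196 198 218 203 196 203 214 211 199 209 215
  219 197 195 202 219 212 196]
 [226 200 203 216 217 200 214 213 204 228 226 198 212 195 199 221 234 203
  235 211 203 223 223 197 201]
 [200 218 214 203 225 212 203 212 216 226 225 195 206 197 203 230 221 196
  196 200 223 235 198 201 195]
 [200 215 217 216 211 216 222 201 219 224 229 206 238 214 207 234 219 220
  204 198 203 199 196 188 125]
 [198 202 225 222 207 215 214 218 236 215 207 220 235 223 214 192 226 231
  208 147 102 192 158 123 133]
 [198 198 201 216 234 226 228 216 237 232 233 235 222 214 224 154 144 119
   68 108 210 208 206 138 133]
 [200 200 212 204 215 229 244 189 199 134 160 216 211 202 234 237 230 119
   95 196 205 202 204 209 152]
 [216 205 203 224 212 219 215 130 188 223 221 215 211 208 
[... 1027 characters left out ...]
59 127 213 206 200 200 201 204 154 133
  136 134 157 242 160 132 134]
 [206 211 223 227 227 157 108 108 113 206 206 200 200 200 208 208  99 136
  136 136 167 195 127 129 149]
 [239 240 214 225 223 230  88 114 215 207 201 201 200 202 181 123 136 136
  135 171 233 139 130 144 160]
 [210 200 213 216 208 155  81 201 210 202 200 201 203 189 107 135 134 133
  165 219 154 145 158 217 223]
 [203 212 199 216 178 144 116 210 207 202 200 202 190 124 131 132 132 169
  226 176 149 224 223 229 218]
 [217 196 205 232 239 198 144 105 192 200 202 198 159 149 147 153 173 235
  227 209 206 205 205 217 234]
 [213 199 219 224 213 208 205 184 105 163 196 193 222 234 225 236 242 217
  221 237 224 225 227 192 197]]
```

Run:
```python
from h import *
im=eyes.get_image("top");si=eyes.get_image("side")
f=lambda u,v,z:at_z(im,(u/560,v/420),z)
print("bar top ctr",f(355.9,263.9,64))
a,b=f(340+18.5,249+6.5,64),f(340+8.5,249+18.5,64)
d=a-b;print("len/dir",d,np.degrees(np.arctan2(d[1],d[0])))
for c in [(21.5,5.5),(24.5,9),(7,20.5),(10.5,24.5)]: print(f(340+c[0],249+c[1],64).round(1))
g=si["color"].astype(int).mean(2); print(g[188:216,324:352].astype(int))
def px(im,p):
    T=np.array(im["cam_to_world"]);c=(np.atleast_2d(p)-T[:3,3])@T[:3,:3]
    k=np.array(im["K"])@np.array([c[:,0],-c[:,1],-c[:,2]]); return (k[:2]/k[2]).T
print(px(si,[[566,-174,64],[566,-174,8],[575,102,68.5],[575,102,48]]),px(im,[[575,102,68.5]]))
```

```text
bar top ctr [ 566.66915402 -175.43982339   64.        ]
len/dir [ 26.31709687 -21.13182534   0.        ] -38.76340084935356
[ 587.2 -187.2   64. ]
[ 579.8 -193.7   64. ]
[ 554.2 -156.5   64. ]
[ 545.8 -164.1   64. ]
[[111 111 112 116 118 117 117 117 114 114 112 114 110 110 107 108 108 102
  100 103 103  99 105  99 102 102 105 112]
 [114 118 117 118 117 118 115 114 114 115 113 113 112 110 109 104 104 106
  106 105 104  97 103 102 106 104 106 114]
 [119 121 120 119 118 118 117 116 114 115 113 113 113 111 110 105 104 103
  105 105 105 107 110 114 114 113 113 114]
 [121 120 118 118 118 116 117 115 113 112 112 112 108 110 118 103 103 105
  105 106 108 112 114 115 115 115 113 115]
 [121 120 120 117 117 114 113 114 113 112 171 221 176 177 165 108 102 104
  105 109 111 115 113 116 112 114 116 114]
 [119 117 116 114 113 113 112 110 108 110 152 208 206 206 201 173 104 108
  108 111 114 115 114 113 111 114 112 112]
 [116 115 115 111 111 109 109 107 107 106 109 140 187 209 208 199 145 108
  110 115 116 115 114 112 114 112 113 115]
 [114 113 113 114 113 109 107 107 107 106 112 124 158 202 207 203
[... 1839 characters left out ...]
0 144 139 148 153 155 158 160 159 145 133
  133 130 131 152 197 214 206 209 205 206]
 [213 207 211 213 216 217 225 217 156 138 147 153 158 160 160 163 160 150
  146 138 130 170 219 213 217 220 212 204]
 [210 209 212 206 213 220 226 222 205 193 154 151 158 160 161 161 160 159
  153 157 191 226 226 217 215 219 210 206]
 [189 207 211 207 213 217 219 225 227 210 189 189 180 164 161 160 162 172
  184 194 220 231 215 208 214 220 204 204]
 [206 192 207 207 207 215 222 225 222 212 219 216 214 208 207 229 231 221
  217 208 213 215 206 208 218 218 205 205]]
[[339.94859769 196.96400722]
 [338.46699084 213.2576464 ]
 [280.60006026 243.97884481]
 [280.60378836 250.57478103]] [[227.21441365 256.40898773]]
```

Call:
send_rows(travel=[[0.0262, 0.0249, -0.005], [0.0262, 0.0249, -0.005], [0.0262, 0.0249, -0.005], [0.0262, 0.0249, -0.005], [0.0262, 0.0249, -0.005], [0.0262, 0.0249, -0.005], [0.0262, 0.0249, -0.005], [0.0262, 0.0249, -0.005]], twist=[[0, 0, 8.1], [0, 0, 8.1], [0, 0, 8.1], [0, 0, 8.1], [0, 0, 8.1], [0, 0, 8.1], [0, 0, 8.1], [0, 0, 8.1]], hand=[1, 1, 1, 1, 1, 1, 1, 1], grip_force=50)

```text
time: 2.1
ee_pos: [383.7, -348.1, 213.2]
eef_rot: [0.0, 0.751, 0.66, -0.0]
contact_force: [1.1, -1.4, -0.5]
opening: 85.8
finger_force: 0.0
```

Call:
send_rows(travel=[[0.0262, 0.0249, -0.005], [0.0262, 0.0249, -0.005], [0.0262, 0.0249, -0.005], [0.0262, 0.0249, -0.005], [0.0262, 0.0249, -0.005], [0.0262, 0.0249, -0.005], [0.0262, 0.0249, -0.005], [0, 0, 0]], twist=[[0, 0, 8.1], [0, 0, 8.1], [0, 0, 8.1], [0, 0, 8.1], [0, 0, 8.1], [0, 0, 8.1], [0, 0, 8.1], [0, 0, 0]], hand=[1, 1, 1, 1, 1, 1, 1, 1])

```text
time: 2.9
ee_pos: [568.4, -170.6, 177.5]
eef_rot: [-0.0, 0.345, 0.938, 0.001]
contact_force: [-0.1, -0.1, -0.2]
opening: 85.7
finger_force: 0.0
```

```bash
cat >> h.py <<'E'
def st():
    s=readout.sense();w,x,y,z=s["eef_rot"]
    R=np.array([[1-2*(y*y+z*z),2*(x*y-w*z)],[2*(x*y+w*z),1-2*(x*x+z*z)],[2*(x*z-w*y),2*(y*z+w*x)]])
    zx,zy=2*(x*z+w*y),2*(y*z-w*x)
    print("t %.2f"%s["time"],"pos",s["ee_pos"].round(1),"yaw %.1f"%np.degrees(np.arctan2(R[1,0],R[0,0])),"tilt",np.round([zx,zy],3),"q7 %.2f q1 %.2f"%(s["q"][6],s["q"][0]),"F",s["contact_force"].round(1),"M",s["moment"].round(2),"op %.1f ff %.1f"%(s["opening"],s["finger_force"]))
E
python3 -c "
from h import *
st()
im=eyes.get_image('side');save(im,'s1.png');i2=eyes.get_image('top');
import cv2
a=cv2.resize(im['color'][120:260,270:410],(600,600),interpolation=2)
cv2.imwrite('pics/s1c.png',a[:,:,::-1])"
```

```text
t 2.90 pos [ 568.4 -170.6  177.5] yaw 139.6 tilt [0.001 0.003] q7 0.67 q1 0.49 F [-0.1 -0.1 -0.2] M [0.06 0.03 0.  ] op 85.7 ff 0.0
```

View pics/s1c.png

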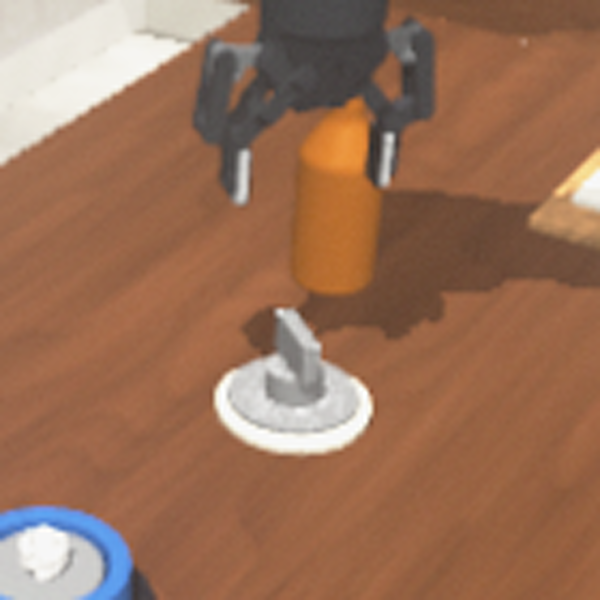

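The open gripper is over the nut and the finger line crosses the bar. Descending.

Call:
send_rows(travel=[[-0.002, -0.0044, -0.02], [0, 0, -0.03], [0, 0, -0.03], [0, 0, -0.022], [0, 0, -0.0155], [0, 0, 0], [0, 0, 0]], twist=[[0, 0, 0], [0, 0, 0], [0, 0, 0], [0, 0, 0], [0, 0, 0], [0, 0, 0], [0, 0, 0]], hand=[1, 1, 1, 1, 1, 1, 1])

```text
time: 3.7
ee_pos: [564.3, -179.6, 61.6]
eef_rot: [0.0, 0.35, 0.937, -0.0]
contact_force: [0.1, 1.6, 0.2]
opening: 85.4
finger_force: 0.0
```

```bash
python3 -c "
from h import *
st()
im=eyes.get_image('side')
a=cv2.resize(im['color'][150:240,290:390],(600,540),interpolation=2)
cv2.imwrite('pics/s2c.png',a[:,:,::-1])"
```

```text
t 3.70 pos [ 564.3 -179.6   61.6] yaw 139.0 tilt [ 0.001 -0.   ] q7 0.58 q1 0.47 F [0.1 1.6 0.2] M [-0.02 -0.02 -0.01] op 85.4 ff 0.0
```

View pics/s2c.png

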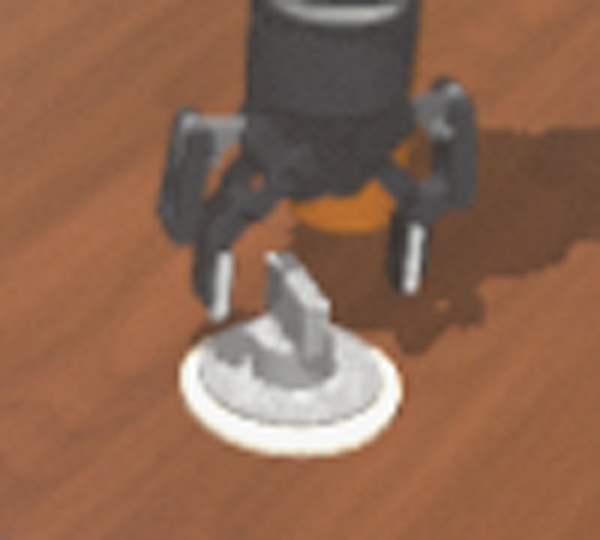

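The jaws straddle the bar but sit about 5 mm off-centre, because the earlier reading had not settled. I'll correct that and then close.

Call:
send_rows(travel=[[0.0022, 0.0046, -0.002], [0, 0, 0], [0, 0, 0], [0, 0, 0], [0, 0, 0], [0, 0, 0], [0, 0, 0], [0, 0, 0]], twist=[[0, 0, 0], [0, 0, 0], [0, 0, 0], [0, 0, 0], [0, 0, 0], [0, 0, 0], [0, 0, 0], [0, 0, 0]], hand=[1, 1, -1, -1, -1, -1, -1, -1], grip_force=50)

```text
time: 4.55
ee_pos: [566.4, -174.7, 58.9]
eef_rot: [0.0, 0.35, 0.937, -0.0]
contact_force: [0.2, 0.1, 3.0]
opening: 11.2
finger_force: 49.1
```

Call:
send_rows(travel=[[0, 0, 0], [0, 0, 0], [0, 0, 0], [0, 0, 0]], twist=[[0, 0, 0], [0, 0, 0], [0, 0, 0], [0, 0, 0]], hand=[-1, -1, -1, -1])

```text
time: 4.95
ee_pos: [566.4, -174.7, 58.9]
eef_rot: [0.0, 0.35, 0.937, -0.0]
contact_force: [-0.3, 0.4, 5.6]
opening: 10.9
finger_force: 49.3
```

```bash
python3 -c "
from h import *
st()"
```

```text
t 4.95 pos [ 566.4 -174.7   58.9] yaw 139.0 tilt [ 0. -0.] q7 0.57 q1 0.46 F [-0.3  0.4  5.6] M [-0.02  0.09 -0.03] op 10.9 ff 49.3
```

Call:
send_rows(travel=[[0, 0, 0.015], [0, 0, 0.035], [0, 0.02, 0.03], [0, 0.04, 0.01], [0.002, 0.04, 0], [0.002, 0.04, 0], [0.002, 0.04, 0], [0.002, 0.04, 0]], twist=[[0, 0, 0], [0, 0, 0], [0, 0, 0], [0, 0, 0], [0, 0, 0], [0, 0, 0], [0, 0, 0], [0, 0, 0]], hand=[-1, -1, -1, -1, -1, -1, -1, -1])

```text
time: 5.75
ee_pos: [574.1, 47.0, 149.7]
eef_rot: [0.0, 0.35, 0.937, 0.0]
contact_force: [-0.2, -0.4, 0.3]
opening: 11.0
finger_force: 48.7
```

Call:
send_rows(travel=[[0, 0.04, 0], [0, 0.017, -0.02], [0, 0, -0.02], [0, 0, 0], [0, 0, 0], [0, 0, 0]], twist=[[0, 0, 0], [0, 0, 0], [0, 0, 0], [0, 0, 0], [0, 0, 0], [0, 0, 0]], hand=[-1, -1, -1, -1, -1, -1])

```text
time: 6.35
ee_pos: [574.3, 102.6, 109.4]
eef_rot: [-0.0, 0.35, 0.937, 0.0]
contact_force: [0.5, 2.9, -1.1]
opening: 10.9
finger_force: 49.8
```

```bash
python3 -c "
from h import *
st()
im=eyes.get_image('side');i2=eyes.get_image('top')
a=cv2.resize(im['color'][170:290,220:340],(500,500),interpolation=2)
b=cv2.resize(i2['color'][220:292,192:264],(300,300),interpolation=2)
o=np.zeros((500,800,3),np.uint8);o[:,:500]=a;o[:300,500:]=b
cv2.imwrite('pics/s3c.png',o[:,:,::-1])"
```

```text
t 6.35 pos [574.3 102.6 109.4] yaw 139.0 tilt [0. 0.] q7 0.17 q1 -0.02 F [ 0.5  2.9 -1.1] M [0.63 0.   0.03] op 10.9 ff 49.8
```

View pics/s3c.png

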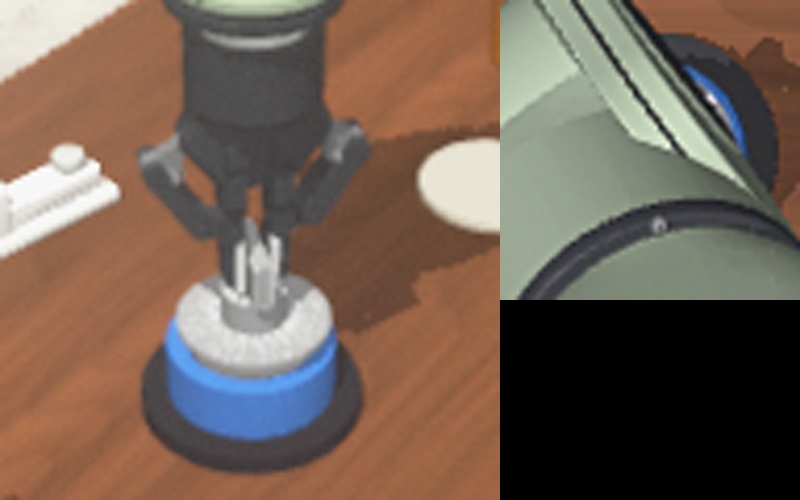

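The nut is held level and centred over the stud, with its underside at about 58.5 mm, near the lands. Next I feel downward gently.

Call:
send_rows(travel=[[0, 0, 0], [0, 0, 0], [0, 0, 0]], twist=[[0, 0, 0], [0, 0, 0], [0, 0, 0]], hand=[-1, -1, -1])

```text
time: 6.75
ee_pos: [574.4, 102.5, 109.0]
eef_rot: [0.0, 0.35, 0.937, 0.0]
contact_force: [-0.0, 2.8, 2.7]
opening: 11.1
finger_force: 50.4
```

```bash
python3 -c "
from h import *
st()"
```

```text
t 6.75 pos [574.4 102.5 109. ] yaw 139.0 tilt [0. 0.] q7 0.16 q1 -0.02 F [-0.   2.8  2.7] M [0.77 0.14 0.01] op 11.1 ff 50.4
```

Call:
send_rows(travel=[[0, 0, -0.0005], [0, 0, -0.0005], [0, 0, 0], [0, 0, 0]], twist=[[0, 0, 0], [0, 0, 0], [0, 0, 0], [0, 0, 0]], hand=[-1, -1, -1, -1])

```text
time: 7.15
ee_pos: [574.5, 102.6, 108.3]
eef_rot: [0.0, 0.35, 0.937, 0.0]
contact_force: [-1.1, 2.7, 10.1]
opening: 11.1
finger_force: 51.7
```

```bash
python3 -c "
from h import *
st()"
```

```text
t 7.15 pos [574.5 102.6 108.3] yaw 139.0 tilt [0.001 0.   ] q7 0.16 q1 -0.02 F [-1.1  2.7 10.1] M [ 0.61  0.47 -0.  ] op 11.1 ff 51.7
```

Call:
send_rows(travel=[[0, 0.0004, 0], [0, 0, 0], [0, 0, 0], [0, 0, 0], [0, 0, 0], [0, 0, 0]], twist=[[0, 0, 2], [0, 0, 2], [0, 0, 2], [0, 0, 2], [0, 0, 2], [0, 0, 0]], hand=[-1, -1, -1, -1, -1, -1])

```text
time: 7.75
ee_pos: [574.3, 102.5, 107.6]
eef_rot: [-0.0, 0.266, 0.964, -0.0]
contact_force: [1.1, 0.8, -0.1]
opening: 11.0
finger_force: 49.9
```

```bash
python3 -c "
from h import *
st()"
```

```text
t 7.75 pos [574.3 102.5 107.6] yaw 149.1 tilt [-0. -0.] q7 0.30 q1 -0.00 F [ 1.1  0.8 -0.1] M [ 0.02 -0.28 -0.03] op 11.0 ff 49.9
```

The load has vanished, so it should be over the thread starts. Lowering gently.

Call:
send_rows(travel=[[0, 0, -0.0007], [0, 0, -0.0007], [0, 0, -0.0006], [0, 0, 0], [0, 0, 0]], twist=[[0, 0, 0], [0, 0, 0], [0, 0, 0], [0, 0, 0], [0, 0, 0]], hand=[-1, -1, -1, -1, -1])

```text
time: 8.25
ee_pos: [574.3, 102.9, 105.8]
eef_rot: [-0.0, 0.267, 0.964, -0.0]
contact_force: [0.9, 0.8, -1.2]
opening: 11.4
finger_force: 49.9
```

```bash
python3 -c "
from h import *
st()"
```

```text
t 8.25 pos [574.3 102.9 105.8] yaw 149.0 tilt [-0. -0.] q7 0.29 q1 -0.00 F [ 0.9  0.8 -1.2] M [ 0.24 -0.3   0.01] op 11.4 ff 49.9
```

Call:
send_rows(travel=[[0, 0, -0.0007], [0, 0, -0.0007], [0, 0, -0.0006], [0, 0, 0], [0, 0, 0]], twist=[[0, 0, 0], [0, 0, 0], [0, 0, 0], [0, 0, 0], [0, 0, 0]], hand=[-1, -1, -1, -1, -1])

```text
time: 8.75
ee_pos: [574.2, 102.8, 103.7]
eef_rot: [-0.0, 0.267, 0.964, -0.0]
contact_force: [1.1, 0.8, -1.5]
opening: 11.0
finger_force: 49.8
```

```bash
python3 -c "
from h import *
st()"
```

```text
t 8.75 pos [574.2 102.8 103.7] yaw 149.0 tilt [-0. -0.] q7 0.29 q1 -0.00 F [ 1.1  0.8 -1.5] M [ 0.05 -0.03 -0.03] op 11.0 ff 49.8
```

Call:
send_rows(travel=[[0, 0, -0.0005], [0, 0, -0.0005], [0, 0, 0], [0, 0, 0]], twist=[[0, 0, 0], [0, 0, 0], [0, 0, 0], [0, 0, 0]], hand=[-1, -1, -1, -1])

```text
time: 9.15
ee_pos: [574.3, 102.7, 102.8]
eef_rot: [-0.0, 0.267, 0.964, -0.0]
contact_force: [0.4, -0.7, 1.2]
opening: 11.2
finger_force: 50.1
```

```bash
python3 -c "
from h import *
st()"
```

```text
t 9.15 pos [574.3 102.7 102.8] yaw 149.0 tilt [-0. -0.] q7 0.29 q1 -0.01 F [ 0.4 -0.7  1.2] M [-0.01  0.   -0.01] op 11.2 ff 50.1
```

Lugs are resting in the thread. Now running it forward (clockwise), following the lead.

Call:
send_rows(travel=[[0, 0, -0.0003], [0, 0, -0.0003], [0, 0, -0.0003], [0, 0, -0.0003], [0, 0, 0]], twist=[[0, 0, -4.5], [0, 0, -4.5], [0, 0, -4.5], [0, 0, -4.5], [0, 0, 0]], hand=[-1, -1, -1, -1, -1])

```text
time: 9.65
ee_pos: [574.4, 103.2, 101.7]
eef_rot: [0.0, 0.415, 0.91, 0.0]
contact_force: [2.0, 1.4, -0.0]
opening: 11.1
finger_force: 49.9
```

```bash
python3 -c "
from h import *
st()"
```

```text
t 9.65 pos [574.4 103.2 101.7] yaw 131.0 tilt [0. 0.] q7 0.05 q1 -0.05 F [ 2.   1.4 -0. ] M [ 0.47 -0.38  0.01] op 11.1 ff 49.9
```

Call:
send_rows(travel=[[0, 0, -0.0003], [0, 0, -0.0003], [0, 0, -0.0003], [0, 0, -0.0003], [0, 0, -0.0003], [0, 0, 0]], twist=[[0, 0, -4.5], [0, 0, -4.5], [0, 0, -4.5], [0, 0, -4.5], [0, 0, -4.5], [0, 0, 0]], hand=[-1, -1, -1, -1, -1, -1])

```text
time: 10.25
ee_pos: [574.8, 103.6, 100.3]
eef_rot: [0.0, 0.584, 0.812, 0.001]
contact_force: [3.2, 3.7, -0.7]
opening: 11.4
finger_force: 49.9
```

```bash
python3 -c "
from h import *
st()"
```

```text
t 10.25 pos [574.8 103.6 100.3] yaw 108.5 tilt [0.001 0.001] q7 -0.23 q1 -0.10 F [ 3.2  3.7 -0.7] M [ 0.95 -0.88 -0.03] op 11.4 ff 49.9
```

Call:
send_rows(travel=[[0.0005, 0.0005, -0.0003], [0, 0, -0.0003], [0, 0, -0.0003], [0, 0, -0.0003], [0, 0, -0.0003], [0, 0, 0]], twist=[[0, 0, -4.5], [0, 0, -4.5], [0, 0, -4.5], [0, 0, -4.5], [0, 0, -4.5], [0, 0, 0]], hand=[-1, -1, -1, -1, -1, -1])

```text
time: 10.85
ee_pos: [575.5, 104.0, 98.8]
eef_rot: [0.0, 0.731, 0.682, 0.001]
contact_force: [4.4, 3.8, 0.8]
opening: 11.5
finger_force: 50.1
```

```bash
python3 -c "
from h import *
st()"
```

```text
t 10.85 pos [575.5 104.   98.8] yaw 86.0 tilt [0.002 0.001] q7 -0.51 q1 -0.15 F [4.4 3.8 0.8] M [ 0.84 -1.07  0.01] op 11.5 ff 50.1
```

Call:
send_rows(travel=[[0.0006, 0.0005, -0.0003], [0, 0, -0.0003], [0, 0, -0.0003], [0, 0, -0.0003], [0, 0, 0]], twist=[[0, 0, -4.5], [0, 0, -4.5], [0, 0, -4.5], [0, 0, -4.5], [0, 0, 0]], hand=[-1, -1, -1, -1, -1])

```text
time: 11.35
ee_pos: [576.3, 104.1, 98.2]
eef_rot: [0.0, 0.829, 0.559, 0.001]
contact_force: [2.7, 0.6, 11.3]
opening: 11.4
finger_force: 51.7
```

```bash
python3 -c "
from h import *
st()"
```

```text
t 11.35 pos [576.3 104.1  98.2] yaw 68.0 tilt [0.002 0.   ] q7 -0.72 q1 -0.19 F [ 2.7  0.6 11.3] M [-0.   -0.52 -0.18] op 11.4 ff 51.7
```

The flange has met the roll. Turning on without pushing to draw it snug, watching the turning moment.

Call:
send_rows(travel=[[0.0002, 0, 0], [0, 0, 0], [0, 0, 0], [0, 0, 0]], twist=[[0, 0, -4], [0, 0, -4], [0, 0, -4], [0, 0, 0]], hand=[-1, -1, -1, -1])

```text
time: 11.75
ee_pos: [576.7, 104.1, 98.2]
eef_rot: [0.0, 0.883, 0.47, 0.001]
contact_force: [5.0, 1.8, 10.7]
opening: 11.4
finger_force: 51.6
```

```bash
python3 -c "
from h import *
st()"
```

```text
t 11.75 pos [576.7 104.1  98.2] yaw 56.0 tilt [0.003 0.001] q7 -0.86 q1 -0.22 F [ 5.   1.8 10.7] M [-0.01 -0.78 -0.09] op 11.4 ff 51.6
```

Call:
send_rows(travel=[[0.0003, 0.0002, 0], [0, 0, 0], [0, 0, 0], [0, 0, 0]], twist=[[0, 0, -3], [0, 0, -3], [0, 0, -3], [0, 0, 0]], hand=[-1, -1, -1, -1])

```text
time: 12.15
ee_pos: [577.0, 104.2, 98.2]
eef_rot: [0.0, 0.917, 0.4, 0.001]
contact_force: [4.8, 1.3, 10.2]
opening: 11.0
finger_force: 51.6
```

```bash
python3 -c "
from h import *
st()"
```

```text
t 12.15 pos [577.  104.2  98.2] yaw 47.1 tilt [0.003 0.   ] q7 -0.97 q1 -0.24 F [ 4.8  1.3 10.2] M [-0.19 -0.82  0.37] op 11.0 ff 51.6
```

Call:
send_rows(travel=[[0.0002, 0, 0], [0, 0, 0], [0, 0, 0], [0, 0, 0]], twist=[[0, 0, -1.5], [0, 0, -1.5], [0, 0, -1.5], [0, 0, 0]], hand=[-1, -1, -1, -1])

```text
time: 12.55
ee_pos: [577.2, 104.2, 98.2]
eef_rot: [0.0, 0.931, 0.364, 0.001]
contact_force: [4.9, 1.5, 10.4]
opening: 11.1
finger_force: 53.8
```

```bash
python3 -c "
from h import *
st()"
```

```text
t 12.55 pos [577.2 104.2  98.2] yaw 42.7 tilt [0.003 0.   ] q7 -1.02 q1 -0.25 F [ 4.9  1.5 10.4] M [-0.18 -0.85  0.81] op 11.1 ff 53.8
```

The turning load has risen clearly (0.81 N m), so it is snug. Unload, let go and withdraw.

Call:
send_rows(travel=[[0.0004, 0.0001, 0.0008], [0, 0, 0], [0, 0, 0], [0, 0, 0], [0, 0, 0], [0, 0, 0], [0, 0, 0], [0, 0, 0]], twist=[[0, 0, 0], [0, 0, 0], [0, 0, 0], [0, 0, 0], [0, 0, 0], [0, 0, 0], [0, 0, 0], [0, 0, 0]], hand=[-1, 0.2, 0.2, 0.2, 0.2, 0.2, 0.2, 0.2])

```text
time: 13.35
ee_pos: [576.5, 104.1, 98.2]
eef_rot: [-0.0, 0.932, 0.363, 0.0]
contact_force: [-0.1, 1.1, -0.5]
opening: 50.9
finger_force: 0.0
```

Call:
send_rows(travel=[[0, 0, 0.01], [0, 0, 0.03], [0, 0, 0.04], [0, -0.04, 0.03], [0, -0.05, 0.02], [0, -0.05, 0], [0, -0.05, 0], [0, 0, 0]], twist=[[0, 0, 0], [0, 0, 0], [0, 0, 0], [0, 0, 0], [0, 0, 0], [0, 0, 0], [0, 0, 0], [0, 0, 0]], hand=[0.2, 0.2, 0.2, 0.2, 0.2, 0.2, 0.2, 0.2])

```text
time: 14.15
ee_pos: [575.7, -89.9, 227.6]
eef_rot: [0.002, 0.933, 0.359, -0.001]
contact_force: [-0.1, 0.3, 0.4]
opening: 51.4
finger_force: 0.0
```

```bash
python3 -c "
from h import *
st()
im=eyes.get_image('side');i2=eyes.get_image('top')
a=cv2.resize(im['color'][190:290,230:330],(500,500),interpolation=2)
b=cv2.resize(i2['color'][220:292,192:264],(300,300),interpolation=2)
o=np.zeros((500,800,3),np.uint8);o[:,:500]=a;o[:300,500:]=b
cv2.imwrite('pics/s4c.png',o[:,:,::-1])
for c,i in(('s',im),('t',i2)):
  for n,z in(('nut_base',48),('nut_grip',96)):
    for l in eyes.landmark_of(i,n)[:1]: print(c,n,l['p'],at_z(i,l['xy'],z).round(1))"
```

```text
t 14.15 pos [575.7 -89.9 227.6] yaw 42.0 tilt [ 0.    -0.004] q7 -0.73 q1 0.09 F [-0.1  0.3  0.4] M [ 0.04 -0.03  0.01] op 51.4 ff 0.0
s nut_base 0.81 [584.2 105.5  48. ]
s nut_grip 0.78 [582.   96.3  96. ]
t nut_base 0.56 [568.1 100.4  48. ]
t nut_grip 0.96 [574.1 100.5  96. ]
```

View pics/s4c.png

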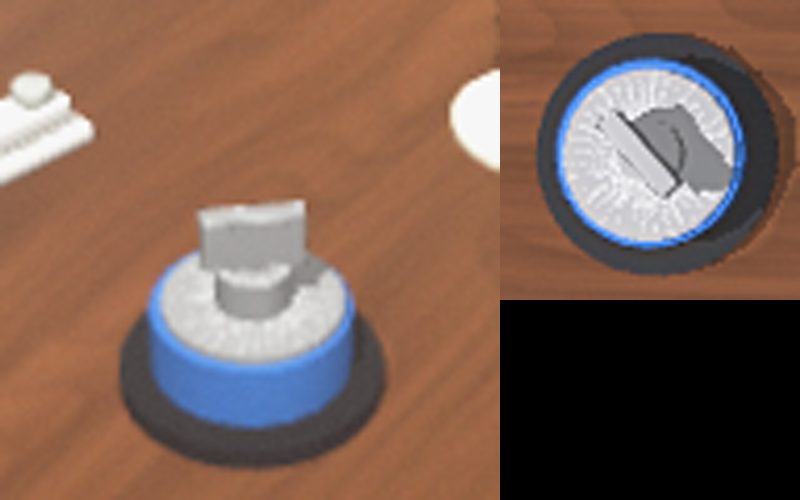

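The nut sits level and concentric on the roll with its flange flush (side crop, about (255,300)). The hand is clear.

```bash
python3 -c "
from h import *
print(ticket.hand_in())"
```

```text
the job is handed in; nothing more can be done
None
```

The winged nut is screwed onto the stud and drawn snug, with its flange flat on the blue tape and the gripper clear; I handed the job in at about 14 s and got no verdict back.

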